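Show where detergent and softener go, then shut the dispenser drawer

TASK

Show the new tenant how to load the washing machine: with the fingertips two or three centimetres above the open detergent drawer, point down at the wide main-wash compartment and stay there for about two seconds, then point in the same way at the softener compartment (the middle one, with the siphon cap) for about two seconds. Do not touch the compartments. Then push the drawer fully home by its front panel, without slamming it, and back away; the jug, bottle, cup and brush standing about stay where they are.

Things in the scene. Friction and masses are not known exactly. Their poses are not given: they have to be found in the camera images.
- machine: white front-loading washing machine, 600 wide and deep, fixed; flat worktop 100 mm above the table, front edge 2 mm proud. Origin: in its front face, mid drawer mouth, level with the table top; x into the machine, y left, z up. Its body spans y = +107 to -490 mm. The table ends just short of it; the open drawer stands out over the table's edge.
- drawer (a joint): how far the dispenser drawer is pulled out, m: 0 is fully home, 0.20 its outer stop; it starts between 0.13 and 0.18. It slides level along the machine's x, needs about 3 N to move and stays where it is left; there is a hard stop at 0.
- fascia: the drawer's front panel, white, 206 wide, 16 thick, 6 to 80 mm above the table; its back lies on the tray and, when home, on the machine's front face (it stays 16 mm proud). Origin: middle of its back face at table level; axes as the machine's. Upper 44 mm (z 36 to 80): flat, to push on; below, over the middle 106 mm, a finger recess 10 mm deep.
- drawer_front (a point): centre of the upper, flat part of the front panel's outer face, 58 mm above the table; axes as the machine's (x points into the machine: the way to push).
- tray: white tray behind the panel, 195 long (x), 194 wide; rim at z 80 mm, floor 18, nothing above the rim. Origin: front end, mid width, table level; axes as the machine's. Three lengthwise compartments, left to right: main wash 84 wide (low gate near its rear), softener 54 (front 75 mm decked 12 mm below the rim, round 28 mm siphon cap), pre-wash 44, plain. Its rear is inside the machine.
- main_mouth (a point): the main-wash compartment: point in the middle of its width, at rim height, 70 mm behind the tray's front end; axes as the machine's.
- softener_mouth (a point): the softener compartment: point in the middle of its width, at rim height, 70 mm behind the tray's front end; axes as the machine's.
- jug: bystander: blue detergent jug with handle and white cap, 75 x 120 mm, 230 high, standing on the table to the right, nearer the robot; origin under it.
- softener_bottle: bystander: round white bottle with a screw cap, 68 mm across, 190 high, standing on the table to the right of the drawer; origin under its middle.
- dosing_cup: bystander: clear plastic dosing cup, 68 mm across the rim, 58 high, open side up on the table to the left of the drawer; origin under its middle.
- brush: bystander: wooden scrubbing brush, 150 x 55 mm, 42 high, lying bristles down on the machine's worktop (100 mm above the table) to the right of the drawer, roughly along its front edge; origin under its middle, x along its length.

How it is judged:
By the outcome, as a careful person would: the job done as asked, in the order asked, and still so for the second after the job is handed in, with the robot touching nothing.
It also fails if it takes over 58 s, if anything falls off the work surface, if the arm or the gripper's body presses on something with over 40 N, if the wrist force passes 120 N, or if a joint passes its speed limit or range.

ROBOT

A 6-joint arm with a two-finger parallel gripper is mounted at the origin on the work surface. World frame = base frame: x ahead of the robot, y to its left, z up, the work surface at z = 0. Lengths are in m, angles in rad, forces in N, time in s.
With the tool pointing down it reaches from about 0.4 to 0.825 m from the base axis. Payload 7 kg.
Tool frame: the origin (TCP) lies between the finger pads, 19 mm behind the fingertips; this is the grasp point; z points along the fingers, y is the line along which they close (so a half turn about z gives the same grasp; the last joint's range is limited). The gripper opens to 88 mm and grips with 3 to 60 N. Pads are 19 mm wide; open, the fingers measure 130 mm over their backs; the gripper's body (78 mm by 193 mm) begins 47 mm behind the grasp point.
Start: joints at [1.43, 0.359, 0.012, 0, -1.224, -0.288], TCP at [0.281, 0.614, 0.245] pointing down, gripper open.
Joint ranges: [-3.07, 3.07], [-1.43, 2.12], [-1.02, 1.25], [-3.03, 1.67], [-3.05, -0], [-3.03, 3.03]. Speed limits (rad/s): [2.39, 2.39, 3.01, 3.14, 3.14, 3.14].

INTERFACE

Orientations are given as [roll, pitch, yaw] about the fixed x, y, z axes, in that order (R = Rz(yaw) Ry(pitch) Rx(roll)).
In Python, from station import arm gives the robot as it stands. The module is installed in compiled form; this text tells all that it offers.
- The arm moves only by the shell command python3 -m crank 'ROWS' [FORCE]. ROWS is JSON, a list of rows, each an object of numbers: "dx", "dy", "dz": the shift along the world's x, y, z in m; "twist": the turn about the world's z in degrees; "grip": the opening, from -1 (shut) to 1 (fully open). A call has exactly 5 rows; each row is the pose to reach, as a shift and turn from the pose commanded when the call began; what a row does not reach only later rows make up. A row lasts 1/12 s, in which the tool goes at most 41.7 mm and 7.16 degrees, less where a joint would pass 70% of its speed; a pose out of reach is approached as far as the arm can. A call with a gripper value outside its range is refused whole. The fingers move at their own pace and stop on an object; FORCE is the grip in N (left out, the last holds). Time passes only in rows, so rows that repeat a pose let the fingers close, or fill a call up. It gives the time, the measured TCP pose, the force, the opening and the grip force at its end, in the units of the state.
- arm.get_state(): the state, without advancing time (a new reading comes with each control period).
- arm.grab_frame(name): name is "scene" or "side" or "wrist"; returns the picture (384x512x3 uint8, red, green, blue); there is no depth.
- arm.get_calibration(name): a dict with "fx", "fy", "cx", "cy" (pixels), "cam_to_world" (4x4, takes a point from camera to world coordinates); the wrist camera has in their place "tool_from_camera" (4x4, takes a point from camera to tool coordinates, whose origin is the TCP and whose axes are the flange's). Camera axes: x right, y down, z forward; pixel columns grow to the right and rows downward; lengths in m; the calibration is good to about 2 mm. A picture is of the moment at which its call begins: read the wrist's pose just before it. get_calibration takes no time and is no camera call.
- arm.job_done(): hands the job in; it is judged then, once.
The state is a dict: "t": time; "q": joint angles; "qd": joint speeds; "joint_efforts": joint torques, N m; "eef_pos": TCP position; "ee_rot": TCP orientation; "force": force on the tool from outside, world axes, zero at the start; "moment": the same for the moment, N m; "width": finger opening in m; "gripper_force": force on a finger pad.
Only numpy, scipy, OpenCV 4.12 (cv2) and the standard library are available. Lean on these libraries where they do the work, as an engineer would, in place of code of your own. Each camera call takes 0.05 s, during which the arm holds its last target. There are 200 camera calls.

## Working session

There is one attempt and no reset: what is moved stays moved. The work goes in short steps, Python scripts to look and compute and a shell command to move; the robot and the scene stay as the last step left them, time stands still between calls to the robot, and variables do not carry over. Pictures are saved under pics/ and viewed, at most 10 in all, crops included, and the job is handed in when it is done.

```bash
mkdir -p pics
python3 - <<'E'
from station import arm
import cv2,numpy as np
s=arm.get_state();print(s['t'],s['eef_pos'],s['ee_rot'],s['width'])
for n in("scene","side"):
    f=arm.grab_frame(n);np.save(f'pics/{n}.npy',f)
    cv2.imwrite(f'pics/{n}.png',cv2.resize(f[:,:,::-1],(800,600),interpolation=cv2.INTER_CUBIC))
    c=arm.get_calibration(n);print(n,c['fx'],c['cx'],c['cy'],np.round(c['cam_to_world'],3).tolist())
E
```

```text
0.0 [0.28049222 0.61345801 0.24445239] [ 3.13998309e+00 -1.22764748e-04 -4.28927121e-01] 0.08760164218486619
scene 460.81878068054795 254.55973177535154 194.00560532833944 [[0.088, 0.566, -0.82, 1.753], [0.996, -0.058, 0.067, -0.124], [-0.009, -0.822, -0.569, 0.931], [0.0, 0.0, 0.0, 1.0]]
side 362.18683143614766 258.67238394258345 185.10125017367827 [[0.975, -0.112, 0.194, 0.313], [-0.224, -0.541, 0.811, -0.992], [0.014, -0.834, -0.552, 0.738], [0.0, 0.0, 0.0, 1.0]]
```

View pics/scene.png

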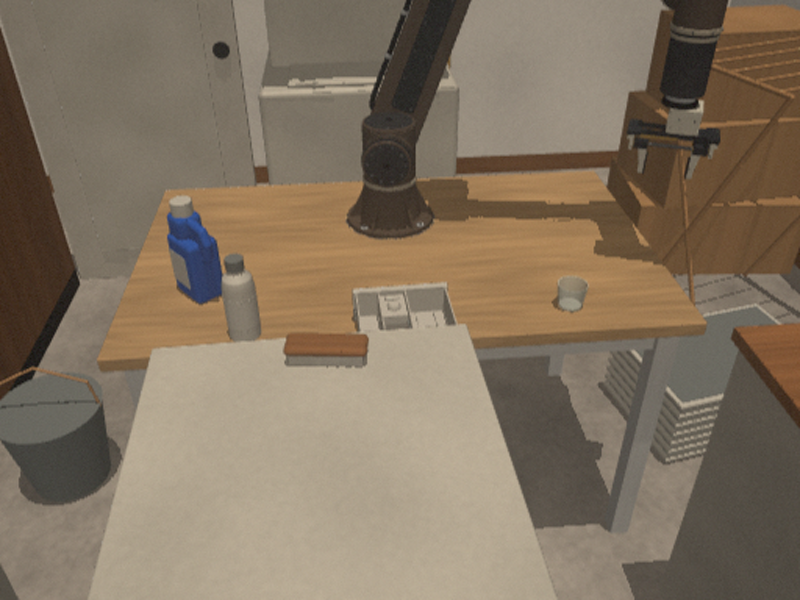

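View pics/side.png

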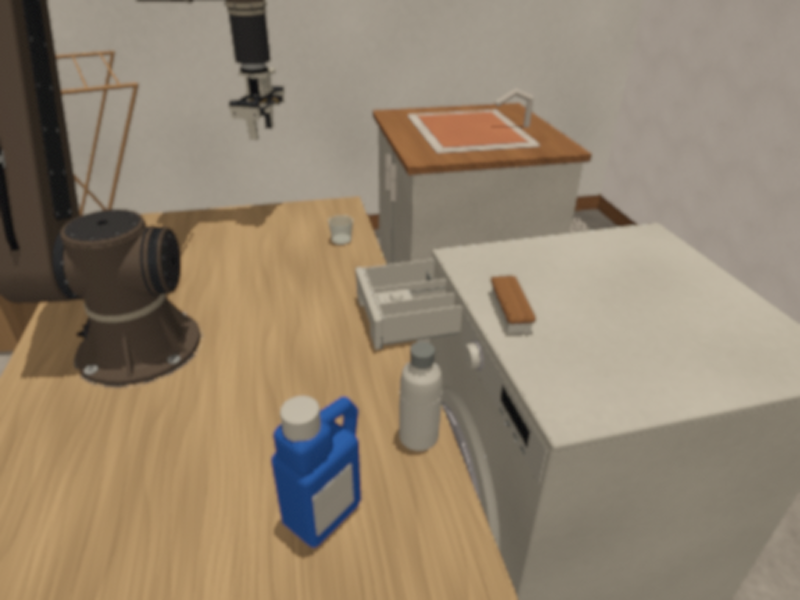

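The scene view shows the machine's front edge running from (150,350) to (466,325), with the open drawer at about (355–455, 285–330). The side view shows the drawer at (357–460, 260–348). I'll enlarge the drawer in both.

Run:
```python
import cv2,numpy as np
a=np.load('pics/scene.npy')[170:240,210:310];b=np.load('pics/side.npy')[155:235,215:315]
a=cv2.resize(a,None,fx=8,fy=8,interpolation=cv2.INTER_CUBIC);b=cv2.resize(b,None,fx=7,fy=7,interpolation=cv2.INTER_CUBIC)
def st(x):
    x=x.astype(float);return np.clip((x-60)*1.5,0,255).astype(np.uint8)
cv2.imwrite('pics/a.png',st(a)[:,:,::-1]);cv2.imwrite('pics/b.png',st(b)[:,:,::-1])
```

```text
(no output)
```

View pics/a.png

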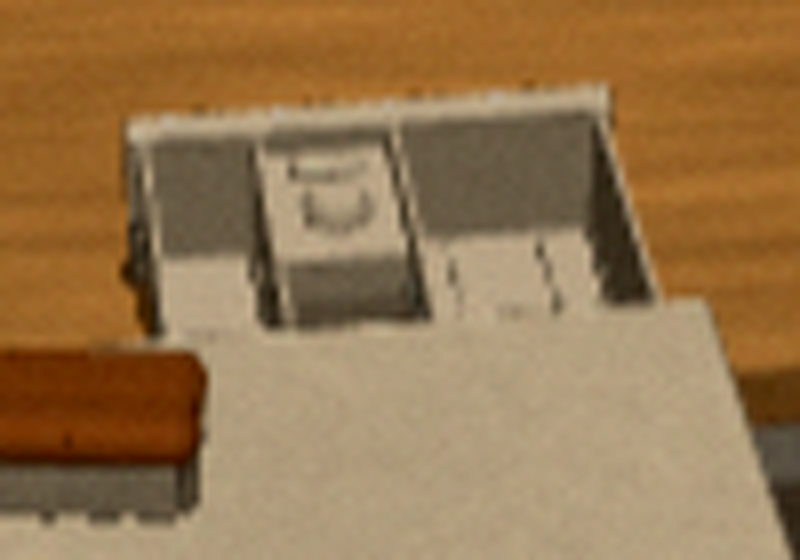

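View pics/b.png

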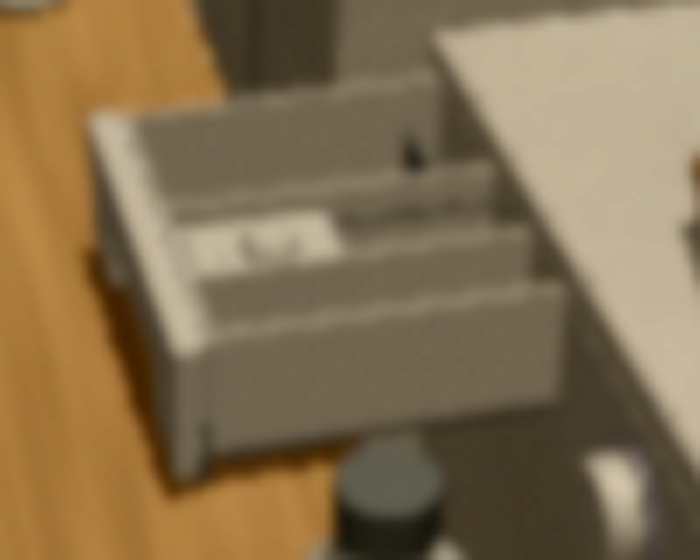

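The scene crop shows the fascia's outer top corners at (128,122) and (606,88), the worktop's left front corner at (712,300), and the siphon cap at (338,208). The side crop shows the outer top corners at (93,115) and (178,355), and the worktop corner at (435,33).

```bash
cat > h.py <<'E'
import numpy as np
from station import arm
def ray(n,u,v,z):
    c=arm.get_calibration(n);T=np.array(c['cam_to_world'])
    d=T[:3,:3]@[(u-c['cx'])/c['fx'],(v-c['cy'])/c['fy'],1];o=T[:3,3]
    return o+d*(z-o[2])/d[2]
def A(x,y,z): return ray('scene',210+(x+.5)/8-.5,170+(y+.5)/8-.5,z)
def B(x,y,z): return ray('side',215+(x+.5)/7-.5,155+(y+.5)/7-.5,z)
def S(n,x,y,z): return ray(n,(x+.5)*.64-.5,(y+.5)*.64-.5,z)
E
python3 - <<'E'
from h import *
np.set_printoptions(precision=4,suppress=True)
for n,p in dict(Aoutr=A(128,122,.08),Aoutl=A(606,88,.08),Ainl=A(598,108,.08),Ainr=A(147,142,.08),Awtcorner=A(712,300,.1),Awtr=S('scene',151,350,.1),
 Boutl=B(93,115,.08),Boutr=B(178,355,.08),Binr=B(212,340,.08),Bwtc=B(435,33,.1),Bwt2=S('side',550,447,.1),
 cap=A(338,208,.07),capB=B(270,248,.07),Adiv1=A(260,145,.08),Adiv2=A(397,135,.08),
 cup=S('scene',572,308,0),bottle=S('side',420,440,0),jug=S('side',318,530,0)).items(): print(n,p)
for l,r in((A(606,88,.08),A(128,122,.08)),(B(93,115,.08),B(178,355,.08))):
    d=l-r;print(np.linalg.norm(d),'yaw',np.degrees(np.arctan2(-d[0],d[1])))
for l,r in((A(712,300,.1),S('scene',151,350,.1)),(B(435,33,.1),S('side',550,447,.1))):
    d=l-r;print(np.linalg.norm(d),'yaw',np.degrees(np.arctan2(-d[0],d[1])))
E
```

```text
Aoutr [ 0.4635 -0.1151  0.08  ]
Aoutl [0.4581 0.0872 0.08  ]
Ainl [0.473  0.0816 0.08  ]
Ainr [ 0.4794 -0.1078  0.08  ]
Awtcorner [0.639  0.1012 0.1   ]
Awtr [ 0.6614 -0.4973  0.1   ]
Boutl [0.4587 0.0839 0.08  ]
Boutr [ 0.4638 -0.1215  0.08  ]
Binr [ 0.4803 -0.1138  0.08  ]
Bwtc [0.6379 0.0959 0.1   ]
Bwt2 [ 0.6508 -0.4989  0.1   ]
cap [ 0.5208 -0.0319  0.07  ]
capB [ 0.5234 -0.0349  0.07  ]
Adiv1 [ 0.4864 -0.0614  0.08  ]
Adiv2 [ 0.4847 -0.0042  0.08  ]
cup [0.4694 0.3726 0.    ]
bottle [ 0.495 -0.361  0.   ]
jug [ 0.3106 -0.4919  0.    ]
0.20238649280306237 yaw 1.5413218369994244
0.20541513811327652 yaw 1.42031059516961
0.5988900377196377 yaw 2.139368921066412
0.5949321735638496 yaw 1.2442710629419869
```

Both views agree: fascia 0.202–0.205 m wide, yaw about 1.6°, front face centre (0.461,-0.016), drawer opening about 0.167 m. That puts main_mouth at about (0.5455,0.0385,0.08) and softener_mouth at about (0.5476,-0.0335,0.08). I'll start moving with the fingers shut.

```bash
python3 -m crank '[{"dx":0.013,"dy":-0.029,"dz":0,"twist":5.2,"grip":-1},{"dx":0.026,"dy":-0.058,"dz":0,"twist":10.5,"grip":-1},{"dx":0.039,"dy":-0.087,"dz":0,"twist":15.7,"grip":-1},{"dx":0.053,"dy":-0.115,"dz":0,"twist":21,"grip":-1},{"dx":0.066,"dy":-0.144,"dz":0,"twist":26.2,"grip":-1}]' 10
python3 -m crank '[{"dx":0.013,"dy":-0.029,"dz":0,"twist":0,"grip":-1},{"dx":0.026,"dy":-0.058,"dz":0,"twist":0,"grip":-1},{"dx":0.039,"dy":-0.087,"dz":0,"twist":0,"grip":-1},{"dx":0.053,"dy":-0.115,"dz":0,"twist":0,"grip":-1},{"dx":0.066,"dy":-0.144,"dz":0,"twist":0,"grip":-1}]'
python3 -m crank '[{"dx":0.013,"dy":-0.029,"dz":0,"twist":0,"grip":-1},{"dx":0.026,"dy":-0.058,"dz":0,"twist":0,"grip":-1},{"dx":0.039,"dy":-0.087,"dz":0,"twist":0,"grip":-1},{"dx":0.053,"dy":-0.115,"dz":0,"twist":0,"grip":-1},{"dx":0.066,"dy":-0.144,"dz":0,"twist":0,"grip":-1}]'
python3 - <<'E'
from h import *
print(arm.get_state()['ee_rot'])
for p in((205,370),(190,352),(200,455)): print('brush top',A(*p,.142))
print('brush foot',A(190,515,.1))
E
```

```text
t: 0.52
eef_pos: [0.3469, 0.4684, 0.2449]
ee_rot: [3.141, 0.0, 0.033]
force: [0.8, -0.7, 0.3]
width: 0.0599
gripper_force: 0.0
t: 0.93
eef_pos: [0.4129, 0.3243, 0.2452]
ee_rot: [3.141, 0.0, 0.029]
force: [0.2, 0.5, 0.5]
width: 0.0266
gripper_force: 0.0
t: 1.35
eef_pos: [0.4789, 0.1804, 0.2453]
ee_rot: [-3.142, 0.0, 0.029]
force: [0.4, 0.4, 0.2]
width: 0.0007
gripper_force: 0.0
[-3.14155107e+00  1.46663684e-04  2.86503848e-02]
brush top [ 0.71855758 -0.09452805  0.142     ]
brush top [ 0.70753041 -0.09926108  0.142     ]
brush top [ 0.76612545 -0.09878639  0.142     ]
brush foot [ 0.74693078 -0.10273139  0.1       ]
```

The brush is at x > 0.70, so it is clear of the push. Next I move over the main-wash compartment and descend.

```bash
python3 -m crank '[{"dx":0.013,"dy":-0.029,"dz":0,"twist":0,"grip":-1},{"dx":0.026,"dy":-0.058,"dz":0,"twist":0,"grip":-1},{"dx":0.039,"dy":-0.087,"dz":0,"twist":0,"grip":-1},{"dx":0.053,"dy":-0.115,"dz":0,"twist":0,"grip":-1},{"dx":0.0665,"dy":-0.142,"dz":0,"twist":0,"grip":-1}]'
python3 -m crank '[{"dx":0,"dy":0,"dz":-0.02,"twist":0,"grip":-1},{"dx":0,"dy":0,"dz":-0.04,"twist":0,"grip":-1},{"dx":0,"dy":0,"dz":-0.06,"twist":0,"grip":-1},{"dx":0,"dy":0,"dz":-0.07,"twist":0,"grip":-1},{"dx":0,"dy":0,"dz":-0.07,"twist":0,"grip":-1}]'
python3 - <<'E'
from h import *
import cv2
s=arm.get_state();print(s['eef_pos'])
w=arm.grab_frame('wrist');a=arm.grab_frame('scene')
cv2.imwrite('pics/w.png',w[:,:,::-1]);cv2.imwrite('pics/a2.png',cv2.resize(a[130:240,190:330],None,fx=5.5,fy=5.5,interpolation=cv2.INTER_CUBIC)[:,:,::-1])
E
```

```text
t: 1.77
eef_pos: [0.5454, 0.0382, 0.2452]
ee_rot: [-3.142, 0.0, 0.028]
force: [-0.2, 0.4, -0.7]
width: 0.0005
gripper_force: 0.0
t: 2.18
eef_pos: [0.5436, 0.0393, 0.1729]
ee_rot: [3.14, 0.005, 0.028]
force: [-1.1, -0.1, 0.2]
width: 0.0004
gripper_force: 0.0
[0.5436089  0.03930721 0.17285655]
```

View pics/w.png

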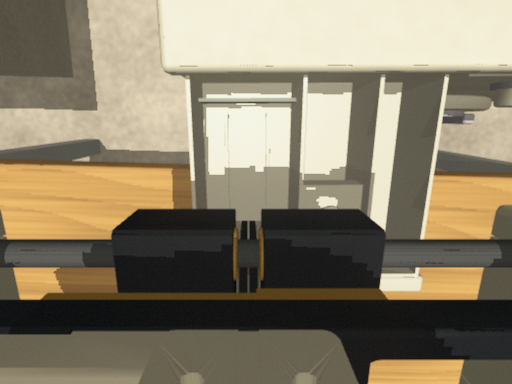

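View pics/a2.png

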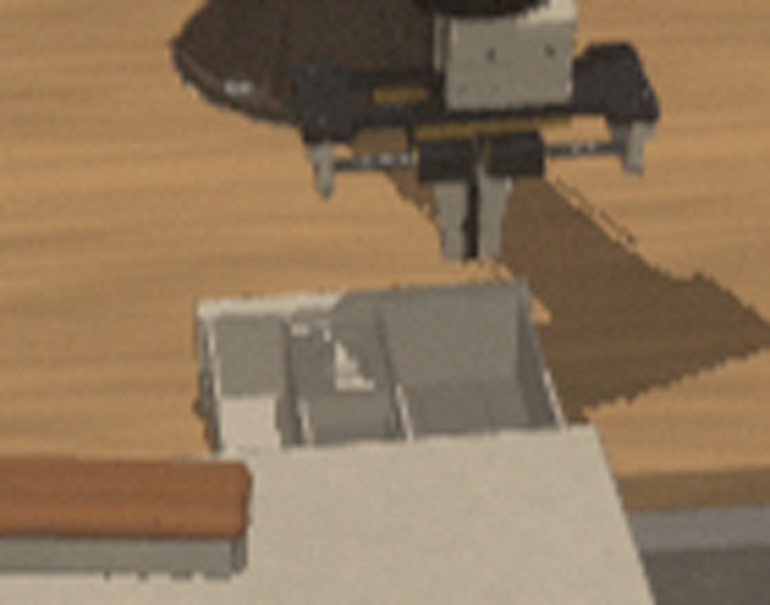

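The wrist view shows the fingers (column 248) centred on the main compartment (columns 195–298), and the tips are clear above it. I'll descend to 25 mm above the rim, hold, then do the softener.

```bash
python3 -m crank '[{"dx":0,"dy":0,"dz":-0.02,"twist":0,"grip":-1},{"dx":0,"dy":0,"dz":-0.04,"twist":0,"grip":-1},{"dx":0,"dy":0,"dz":-0.051,"twist":0,"grip":-1},{"dx":0,"dy":0,"dz":-0.051,"twist":0,"grip":-1},{"dx":0,"dy":0,"dz":-0.051,"twist":0,"grip":-1}]'
python3 -m crank '[{"dx":0},{"dx":0},{"dx":0},{"dx":0},{"dx":0}]' || python3 -m crank '[{"dx":0,"dy":0,"dz":0,"twist":0,"grip":-1},{"dx":0,"dy":0,"dz":0,"twist":0,"grip":-1},{"dx":0,"dy":0,"dz":0,"twist":0,"grip":-1},{"dx":0,"dy":0,"dz":0,"twist":0,"grip":-1},{"dx":0,"dy":0,"dz":0,"twist":0,"grip":-1}]'
```

```text
t: 2.7
eef_pos: [0.5457, 0.0402, 0.1253]
ee_rot: [3.142, -0.001, 0.029]
force: [0.3, -0.2, 0.8]
width: -0.0001
gripper_force: 0.0
t: 3.12
eef_pos: [0.5453, 0.0399, 0.1249]
ee_rot: [-3.141, -0.001, 0.028]
force: [-0.6, 0.1, -0.4]
width: 0.0006
gripper_force: 0.0invalid input at $[0]: expected keys dx, dy, dz, twist, grip
```

```bash
python3 -m crank '[{"dx":0,"dy":0,"dz":0,"twist":0,"grip":-1},{"dx":0,"dy":0,"dz":0,"twist":0,"grip":-1},{"dx":0,"dy":0,"dz":0,"twist":0,"grip":-1},{"dx":0,"dy":0,"dz":0,"twist":0,"grip":-1},{"dx":0,"dy":0,"dz":0,"twist":0,"grip":-1}]' >/dev/null
python3 -m crank '[{"dx":0,"dy":0,"dz":0,"twist":0,"grip":-1},{"dx":0,"dy":0,"dz":0,"twist":0,"grip":-1},{"dx":0,"dy":0,"dz":0,"twist":0,"grip":-1},{"dx":0,"dy":0,"dz":0,"twist":0,"grip":-1},{"dx":0,"dy":0,"dz":0,"twist":0,"grip":-1}]' >/dev/null
python3 -m crank '[{"dx":0,"dy":0,"dz":0,"twist":0,"grip":-1},{"dx":0,"dy":0,"dz":0,"twist":0,"grip":-1},{"dx":0,"dy":0,"dz":0,"twist":0,"grip":-1},{"dx":0,"dy":0,"dz":0,"twist":0,"grip":-1},{"dx":0,"dy":0,"dz":0,"twist":0,"grip":-1}]' >/dev/null
python3 -m crank '[{"dx":0,"dy":0,"dz":0,"twist":0,"grip":-1},{"dx":0,"dy":0,"dz":0,"twist":0,"grip":-1},{"dx":0,"dy":0,"dz":0,"twist":0,"grip":-1},{"dx":0,"dy":0,"dz":0,"twist":0,"grip":-1},{"dx":0,"dy":0,"dz":0,"twist":0,"grip":-1}]'
python3 -m crank '[{"dx":0,"dy":-0.018,"dz":0.02,"twist":0,"grip":-1},{"dx":0.001,"dy":-0.04,"dz":0.02,"twist":0,"grip":-1},{"dx":0.002,"dy":-0.06,"dz":0.015,"twist":0,"grip":-1},{"dx":0.002,"dy":-0.073,"dz":0,"twist":0,"grip":-1},{"dx":0.002,"dy":-0.073,"dz":0,"twist":0,"grip":-1}]'
python3 -m crank '[{"dx":0,"dy":0,"dz":0,"twist":0,"grip":-1},{"dx":0,"dy":0,"dz":0,"twist":0,"grip":-1},{"dx":0,"dy":0,"dz":0,"twist":0,"grip":-1},{"dx":0,"dy":0,"dz":0,"twist":0,"grip":-1},{"dx":0,"dy":0,"dz":0,"twist":0,"grip":-1}]'
python3 - <<'E'
from h import *
import cv2
a=arm.grab_frame('scene')
cv2.imwrite('pics/a3.png',cv2.resize(a[130:240,190:330],None,fx=5.5,fy=5.5,interpolation=cv2.INTER_CUBIC)[:,:,::-1])
E
```

```text
t: 4.78
eef_pos: [0.5452, 0.0398, 0.1244]
ee_rot: [3.142, 0.0, 0.028]
force: [-0.1, 0.2, 0.6]
width: 0.0001
gripper_force: 0.0
t: 5.2
eef_pos: [0.5455, -0.0351, 0.1223]
ee_rot: [3.141, 0.003, 0.026]
force: [-0.9, -0.4, -0.3]
width: 0.0003
gripper_force: 0.0
t: 5.62
eef_pos: [0.5475, -0.0325, 0.1248]
ee_rot: [-3.141, -0.001, 0.029]
force: [-0.6, -0.0, -0.1]
width: 0.0004
gripper_force: 0.0
```

View pics/a3.png

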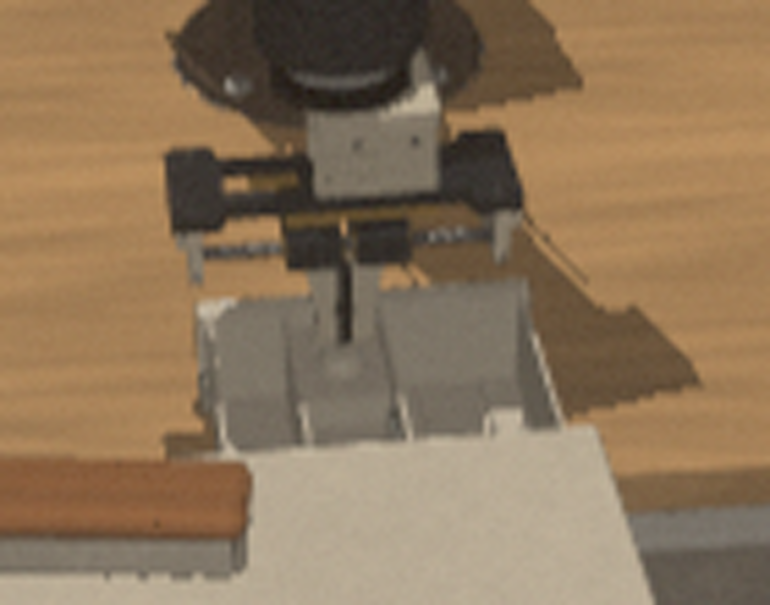

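The tips are over the softener compartment: the finger tip is at (345,345), just above the cap at (342,370). I'll hold, then lift, back out in front of the fascia and descend.

```bash
python3 -m crank '[{"dx":0,"dy":0,"dz":0,"twist":0,"grip":-1},{"dx":0,"dy":0,"dz":0,"twist":0,"grip":-1},{"dx":0,"dy":0,"dz":0,"twist":0,"grip":-1},{"dx":0,"dy":0,"dz":0,"twist":0,"grip":-1},{"dx":0,"dy":0,"dz":0,"twist":0,"grip":-1}]' >/dev/null
python3 -m crank '[{"dx":0,"dy":0,"dz":0,"twist":0,"grip":-1},{"dx":0,"dy":0,"dz":0,"twist":0,"grip":-1},{"dx":0,"dy":0,"dz":0,"twist":0,"grip":-1},{"dx":0,"dy":0,"dz":0,"twist":0,"grip":-1},{"dx":0,"dy":0,"dz":0,"twist":0,"grip":-1}]' >/dev/null
python3 -m crank '[{"dx":0,"dy":0,"dz":0,"twist":0,"grip":-1},{"dx":0,"dy":0,"dz":0,"twist":0,"grip":-1},{"dx":0,"dy":0,"dz":0,"twist":0,"grip":-1},{"dx":0,"dy":0,"dz":0,"twist":0,"grip":-1},{"dx":0,"dy":0,"dz":0,"twist":0,"grip":-1}]' >/dev/null
python3 -m crank '[{"dx":0,"dy":0,"dz":0,"twist":0,"grip":-1},{"dx":0,"dy":0,"dz":0,"twist":0,"grip":-1},{"dx":0,"dy":0,"dz":0,"twist":0,"grip":-1},{"dx":0,"dy":0,"dz":0,"twist":0,"grip":-1},{"dx":0,"dy":0,"dz":0,"twist":0,"grip":-1}]'
python3 -m crank '[{"dx":0,"dy":0,"dz":0.025,"twist":0,"grip":-1},{"dx":-0.02,"dy":0.003,"dz":0.05,"twist":0,"grip":-1},{"dx":-0.05,"dy":0.008,"dz":0.06,"twist":0,"grip":-1},{"dx":-0.08,"dy":0.013,"dz":0.06,"twist":0,"grip":-1},{"dx":-0.11,"dy":0.018,"dz":0.06,"twist":0,"grip":-1}]'
python3 -m crank '[{"dx":-0.02,"dy":0,"dz":0,"twist":0,"grip":-1},{"dx":-0.02,"dy":0,"dz":0,"twist":0,"grip":-1},{"dx":-0.02,"dy":0,"dz":-0.02,"twist":0,"grip":-1},{"dx":-0.02,"dy":0,"dz":-0.04,"twist":0,"grip":-1},{"dx":-0.02,"dy":0,"dz":-0.06,"twist":0,"grip":-1}]'
python3 -m crank '[{"dx":0,"dy":0,"dz":-0.015,"twist":0,"grip":-1},{"dx":0,"dy":0,"dz":-0.03,"twist":0,"grip":-1},{"dx":0,"dy":0,"dz":-0.045,"twist":0,"grip":-1},{"dx":0,"dy":0,"dz":-0.055,"twist":0,"grip":-1},{"dx":0,"dy":0,"dz":-0.055,"twist":0,"grip":-1}]'
```

```text
t: 7.33
eef_pos: [0.5472, -0.0331, 0.1244]
ee_rot: [-3.142, -0.0, 0.028]
force: [0.8, 0.0, -0.7]
width: 0.0006
gripper_force: 0.0
t: 7.75
eef_pos: [0.4364, -0.015, 0.1848]
ee_rot: [-3.141, -0.001, 0.028]
force: [-0.4, 1.0, 0.1]
width: 0.0005
gripper_force: 0.0
t: 8.17
eef_pos: [0.4178, -0.0148, 0.1243]
ee_rot: [-3.141, -0.002, 0.029]
force: [0.7, -0.7, -0.9]
width: 0.0005
gripper_force: 0.0
t: 8.58
eef_pos: [0.4163, -0.0156, 0.0677]
ee_rot: [3.14, 0.003, 0.028]
force: [0.3, -0.2, -0.7]
width: 0.0006
gripper_force: 0.0
```

```bash
python3 -m crank '[{"dx":0.006,"dy":0,"dz":0,"twist":0,"grip":-1},{"dx":0.012,"dy":0,"dz":0,"twist":0,"grip":-1},{"dx":0.018,"dy":0,"dz":0,"twist":0,"grip":-1},{"dx":0.022,"dy":0,"dz":0,"twist":0,"grip":-1},{"dx":0.025,"dy":0.001,"dz":0,"twist":0,"grip":-1}]'
python3 -m crank '[{"dx":0.003,"dy":0,"dz":0,"twist":0,"grip":-1},{"dx":0.006,"dy":0,"dz":0,"twist":0,"grip":-1},{"dx":0.009,"dy":0,"dz":0,"twist":0,"grip":-1},{"dx":0.012,"dy":0,"dz":0,"twist":0,"grip":-1},{"dx":0.015,"dy":0,"dz":0,"twist":0,"grip":-1}]'
python3 -m crank '[{"dx":0.004,"dy":0,"dz":0,"twist":0,"grip":-1},{"dx":0.008,"dy":0,"dz":0,"twist":0,"grip":-1},{"dx":0.012,"dy":0,"dz":0,"twist":0,"grip":-1},{"dx":0.016,"dy":0,"dz":0,"twist":0,"grip":-1},{"dx":0.02,"dy":0.0005,"dz":0,"twist":0,"grip":-1}]'
```

```text
t: 9.0
eef_pos: [0.4434, -0.014, 0.0699]
ee_rot: [-3.141, -0.001, 0.028]
force: [0.0, -0.1, 0.6]
width: 0.0005
gripper_force: 0.0
t: 9.42
eef_pos: [0.4568, -0.0142, 0.0692]
ee_rot: [3.142, 0.001, 0.028]
force: [-3.7, 2.5, 0.7]
width: 0.0008
gripper_force: 1.6
t: 9.83
eef_pos: [0.4772, -0.0139, 0.0692]
ee_rot: [3.141, 0.001, 0.028]
force: [-3.3, -2.1, -0.2]
width: 0.0005
gripper_force: 1.6
```

Contact came where expected, at about 3.5 N. I'll keep pushing at 60 mm/s and slow down near the end.

```bash
python3 -m crank '[{"dx":0.005,"dy":0,"dz":0,"twist":0,"grip":-1},{"dx":0.01,"dy":0,"dz":0,"twist":0,"grip":-1},{"dx":0.015,"dy":0,"dz":0,"twist":0,"grip":-1},{"dx":0.02,"dy":0,"dz":0,"twist":0,"grip":-1},{"dx":0.025,"dy":0.0007,"dz":0,"twist":0,"grip":-1}]'
python3 -m crank '[{"dx":0.005,"dy":0,"dz":0,"twist":0,"grip":-1},{"dx":0.01,"dy":0,"dz":0,"twist":0,"grip":-1},{"dx":0.015,"dy":0,"dz":0,"twist":0,"grip":-1},{"dx":0.02,"dy":0,"dz":0,"twist":0,"grip":-1},{"dx":0.025,"dy":0.0007,"dz":0,"twist":0,"grip":-1}]'
python3 -m crank '[{"dx":0.005,"dy":0,"dz":0,"twist":0,"grip":-1},{"dx":0.01,"dy":0,"dz":0,"twist":0,"grip":-1},{"dx":0.015,"dy":0,"dz":0,"twist":0,"grip":-1},{"dx":0.02,"dy":0,"dz":0,"twist":0,"grip":-1},{"dx":0.025,"dy":0.0007,"dz":0,"twist":0,"grip":-1}]'
python3 -m crank '[{"dx":0.005,"dy":0,"dz":0,"twist":0,"grip":-1},{"dx":0.01,"dy":0,"dz":0,"twist":0,"grip":-1},{"dx":0.015,"dy":0,"dz":0,"twist":0,"grip":-1},{"dx":0.02,"dy":0,"dz":0,"twist":0,"grip":-1},{"dx":0.025,"dy":0.0007,"dz":0,"twist":0,"grip":-1}]'
python3 -m crank '[{"dx":0.004,"dy":0,"dz":0,"twist":0,"grip":-1},{"dx":0.008,"dy":0,"dz":0,"twist":0,"grip":-1},{"dx":0.011,"dy":0,"dz":0,"twist":0,"grip":-1},{"dx":0.014,"dy":0,"dz":0,"twist":0,"grip":-1},{"dx":0.017,"dy":0.0005,"dz":0,"twist":0,"grip":-1}]'
```

```text
t: 10.25
eef_pos: [0.5025, -0.0133, 0.0693]
ee_rot: [3.141, 0.001, 0.028]
force: [-3.9, -2.6, 0.2]
width: 0.0004
gripper_force: 1.7
t: 10.67
eef_pos: [0.5275, -0.0125, 0.0693]
ee_rot: [3.141, 0.0, 0.028]
force: [-3.6, -2.3, 0.1]
width: 0.0008
gripper_force: 1.7
t: 11.08
eef_pos: [0.5526, -0.0117, 0.0694]
ee_rot: [3.141, 0.0, 0.029]
force: [-3.6, -3.0, -0.2]
width: 0.0004
gripper_force: 1.7
t: 11.5
eef_pos: [0.5776, -0.011, 0.0694]
ee_rot: [3.141, 0.0, 0.029]
force: [-2.5, -3.0, -0.4]
width: 0.0004
gripper_force: 1.7
t: 11.92
eef_pos: [0.5944, -0.0105, 0.0694]
ee_rot: [3.141, 0.0, 0.028]
force: [-3.5, -2.0, -0.5]
width: 0.0004
gripper_force: 1.6
```

Now slowly to the stop: 1.5 mm per row, then 1 mm.

```bash
python3 -m crank '[{"dx":0.002,"dy":0,"dz":0,"twist":0,"grip":-1},{"dx":0.004,"dy":0,"dz":0,"twist":0,"grip":-1},{"dx":0.006,"dy":0,"dz":0,"twist":0,"grip":-1},{"dx":0.008,"dy":0,"dz":0,"twist":0,"grip":-1},{"dx":0.01,"dy":0,"dz":0,"twist":0,"grip":-1}]'
python3 -m crank '[{"dx":0.0015,"dy":0,"dz":0,"twist":0,"grip":-1},{"dx":0.003,"dy":0,"dz":0,"twist":0,"grip":-1},{"dx":0.0045,"dy":0,"dz":0,"twist":0,"grip":-1},{"dx":0.006,"dy":0,"dz":0,"twist":0,"grip":-1},{"dx":0.007,"dy":0.0005,"dz":0,"twist":0,"grip":-1}]'
python3 -m crank '[{"dx":0.001,"dy":0,"dz":0,"twist":0,"grip":-1},{"dx":0.002,"dy":0,"dz":0,"twist":0,"grip":-1},{"dx":0.003,"dy":0,"dz":0,"twist":0,"grip":-1},{"dx":0.004,"dy":0,"dz":0,"twist":0,"grip":-1},{"dx":0.005,"dy":0,"dz":0,"twist":0,"grip":-1}]'
```

```text
t: 12.33
eef_pos: [0.6043, -0.0102, 0.0694]
ee_rot: [-3.141, -0.0, 0.029]
force: [-2.2, 1.4, -0.7]
width: 0.0008
gripper_force: 1.6
t: 12.75
eef_pos: [0.6113, -0.01, 0.0694]
ee_rot: [3.141, 0.0, 0.029]
force: [-2.0, -0.6, 0.9]
width: -0.0
gripper_force: 1.5
t: 13.17
eef_pos: [0.6157, -0.0099, 0.0694]
ee_rot: [3.142, 0.001, 0.028]
force: [-7.3, 1.9, 6.2]
width: 0.0003
gripper_force: 4.2
```

```bash
python3 -m crank '[{"dx":0.0005,"dy":0,"dz":0,"twist":0,"grip":-1},{"dx":0.001,"dy":0,"dz":0,"twist":0,"grip":-1},{"dx":0.0015,"dy":0,"dz":0,"twist":0,"grip":-1},{"dx":0.002,"dy":0,"dz":0,"twist":0,"grip":-1},{"dx":0.002,"dy":0,"dz":0,"twist":0,"grip":-1}]'
```

```text
t: 13.58
eef_pos: [0.6157, -0.0099, 0.0694]
ee_rot: [3.141, 0.004, 0.028]
force: [-13.7, 3.5, 9.0]
width: 0.0005
gripper_force: 6.4
```

The TCP stays at 0.6157 while the force climbs to 14 N, so the drawer is on its hard stop. Backing away.

```bash
python3 -m crank '[{"dx":-0.004,"dy":0,"dz":0,"twist":0,"grip":-1},{"dx":-0.012,"dy":0,"dz":0,"twist":0,"grip":-1},{"dx":-0.03,"dy":-0.001,"dz":0,"twist":0,"grip":-1},{"dx":-0.05,"dy":-0.001,"dz":0,"twist":0,"grip":-1},{"dx":-0.07,"dy":-0.002,"dz":0,"twist":0,"grip":-1}]'
python3 -m crank '[{"dx":-0.02,"dy":0,"dz":0.02,"twist":0,"grip":-1},{"dx":-0.05,"dy":0,"dz":0.04,"twist":0,"grip":-1},{"dx":-0.08,"dy":0,"dz":0.06,"twist":0,"grip":-1},{"dx":-0.1,"dy":0,"dz":0.08,"twist":0,"grip":-1},{"dx":-0.11,"dy":0,"dz":0.1,"twist":0,"grip":-1}]'
python3 -m crank '[{"dx":0,"dy":0,"dz":0,"twist":0,"grip":-1},{"dx":0,"dy":0,"dz":0,"twist":0,"grip":-1},{"dx":0,"dy":0,"dz":0,"twist":0,"grip":-1},{"dx":0,"dy":0,"dz":0,"twist":0,"grip":-1},{"dx":0,"dy":0,"dz":0,"twist":0,"grip":-1}]'
python3 - <<'E'
from h import *
import cv2
for n in('side',):
    a=arm.grab_frame(n);cv2.imwrite(f'pics/end_{n}.png',cv2.resize(a,(800,600),interpolation=cv2.INTER_CUBIC)[:,:,::-1])
E
```

```text
t: 14.0
eef_pos: [0.548, -0.0117, 0.0694]
ee_rot: [-3.141, -0.002, 0.028]
force: [-0.4, 0.1, 0.0]
width: 0.0004
gripper_force: 0.0
t: 14.42
eef_pos: [0.4359, -0.0122, 0.1703]
ee_rot: [-3.141, -0.001, 0.028]
force: [0.4, 0.3, -0.6]
width: 0.0006
gripper_force: 0.0
t: 14.83
eef_pos: [0.4382, -0.012, 0.1685]
ee_rot: [3.141, 0.001, 0.028]
force: [0.2, -0.1, 0.5]
width: 0.0002
gripper_force: 0.0
```

View pics/end_side.png

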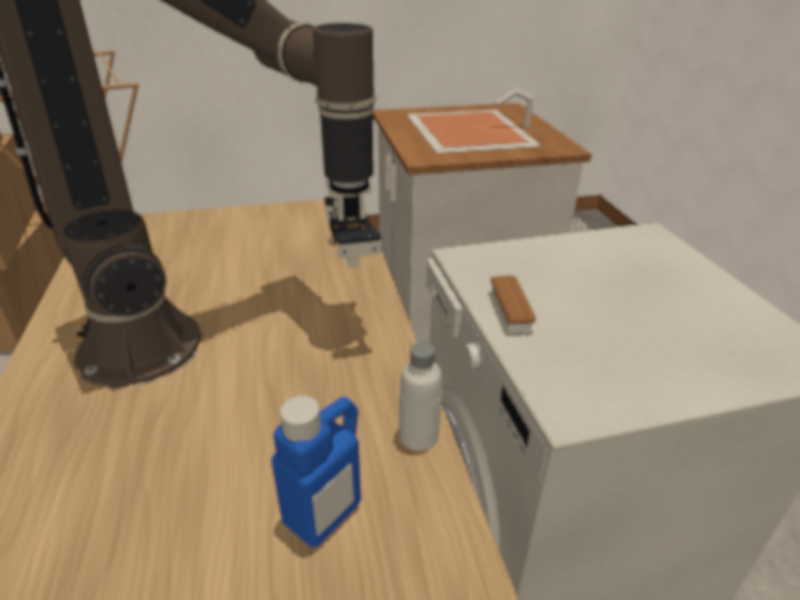

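The drawer panel sits flush on the machine at (445,295). The jug, bottle and brush are where they were; the cup is hidden behind the gripper, which never went near it. The arm is clear, so I'm handing the job in.

```bash
python3 -c "
from station import arm
print(arm.job_done())"
```

```text
the job is handed in; nothing more can be done
None
```

I pointed at the main-wash and then the softener compartment for about two seconds each, pushed the drawer gently onto its hard stop, backed the arm away clear and handed the job in; the jug, bottle and brush stayed put, while the cup was hidden in the last picture but the arm never came near it.

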